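Fold back the bifold cover of a grinding-disc chest under a riser shelf

ROBOT

A 6-joint arm with a two-finger parallel gripper is mounted at the origin on the work surface. World frame = base frame: x ahead of the robot, y to its left, z up, the work surface at z = 0. Lengths are in m, angles in rad, forces in N, time in s.
With the tool pointing down it reaches from about 0.35 to 0.725 m from the base axis. Payload 4.3 kg.
Tool frame: the origin (TCP) lies at the very end of the fingers, on their centre line; the grasp point (between the pads) lies 19 mm behind it; x points along the fingers, y is the direction in which the jaws open and shut, and the axes are right-handed (so a half turn about x gives the same grasp; the last joint's range is limited). The gripper opens to 85 mm and grips with 20 to 120 N. Pads are 22 mm wide; open, the fingers measure 114 mm over their backs; the gripper's body (76 mm by 85 mm) begins 54 mm behind the grasp point. The pads swing forward as they close: fully open they stand 13 mm farther back than shut.
Start: joints at [-1.31, 0.377, 0.081, 1.274, 0, 1.46], TCP at [0.208, -0.536, 0.231] pointing down, gripper open.
Joint ranges: [-2.72, 2.72], [-0.84, 1.66], [-1.02, 1.22], [-1.77, 2.12], [-1.37, 1.28], [-3.14, 3.14]. Speed limits (rad/s): [2.57, 2.57, 3.14, 3.14, 3.14, 3.14].

INTERFACE

Orientations are given as a 3x3 rotation matrix whose columns are the frame's x, y, z axes.
In Python, from workcell import * gives the robot as it stands.
- The arm moves only by the tool step_arm, never from a script. Its argument "commands" is a list of rows, each an object with "dp": the shift along the tool's x, y, z in mm, a list of three; "dr": the turn, a rotation vector about the tool's x, y, z in rad, a list of three; "claw": the finger opening in mm, from 0 to 85.4. A call has 1 to 10 rows; each row is the pose to reach, as a shift and turn from the pose measured when the call began, along the tool's axes at that moment; what a row does not reach only later rows make up. A row lasts 1/10 s, in which the tool goes at most 50 mm and 8.59 degrees, less where a joint would pass 70% of its speed; a pose out of reach is approached as far as the arm can. A call with a gripper value outside its range is refused whole. The fingers move at their own pace and stop on an object; "newtons" is the grip in N (left out, the last holds). Time passes only in rows, so rows that repeat a pose let the fingers close. It gives the time, the measured TCP pose, the force and the opening at its end, in the units of the state.
- get_state(): the state, without advancing time (a new reading comes with each control period).
- read_camera(name): name is "scene" or "top" or "wrist"; returns the picture (400x640x3 uint8, red, green, blue); there is no depth.
- get_calibration(name): a dict with "intrinsics" (3x3 intrinsics, pixels), "R" (3x3) and "t" (3): a world point X has camera coordinates R X + t. Camera axes: x right, y down, z forward; pixel columns grow to the right and rows downward; lengths in m; the calibration is good to about 2 mm. The wrist camera is an equidistant fisheye: a pixel r from the principal point sees the ray r / f radians off the axis. A picture is of the moment at which its call begins: read the wrist's pose just before it. get_calibration takes no time and is no camera call; for the wrist camera it gives the pose at the moment of the call.
- job_done(): hands the job in, once; it reports no verdict.
The state is a dict: "clock": time; "joint_positions": joint angles; "qd": joint speeds; "tau": joint torques, N m; "tool_pos": TCP position; "ee_rot": TCP orientation; "force": force on the tool from outside, world axes, zero at the start; "moment": the same for the moment, N m; "grip_width": finger opening in m.
Only numpy, scipy, OpenCV 4.12 (cv2) and the standard library are available. Lean on these libraries where they do the work, as an engineer would, in place of code of your own. Each camera call takes 0.05 s, during which the arm holds its last target.

TASK

Someone left the two-panel aluminium cover of the grinding-disc chest standing half open like a tent. Push it fully open: fold the front panel flat against the rear panel, and lean the folded pair back past upright until it rests on its stop and stays there by itself. Do not force the cover, do not bump the shelf above it, and leave the can, the bottle and the brush where they are.

Things in the scene. Friction and masses are not known exactly. Their poses are not given: they have to be found in the camera images.
- chest: Fixed grey steel box, open on top, 240 mm deep (x), 240 wide (y), walls 6 mm, rim 100 mm above the bench; discs inside to 45 mm high. Origin: centre of its underside, on the bench. x points away from the robot to the cover's hinge, y left, z up. Carries the cover: two bare aluminium panels, each 110 mm long, 240 wide, 6 thick, about 0.15 kg. Over 40 N on it is forcing it.
- rear_panel (a joint): Angle (rad) of the rear panel, hinged along the chest's far rim: 0 flat over the chest, 1.57 upright, 1.75 leaning back away from the robot on its stop (end of travel). The hinges are stiff with friction, so the panels stay where they are left. A final push of 5 to 15 N about halfway up the folded panels, away from the robot, brings both home; at the stop it meets a hard end.
- front_panel (a joint): Angle (rad) of the front panel to the rear one about the knee: 0 in line, 3.14 folded flat, undersides together (end of travel). Pushing the bead's side, level, low over the rim, towards the hinge (5 to 12 N) raises the rear panel and folds the front one under it until the push meets a hard end. Pushing from above the bead or higher on the sloping front panel jams it or shuts it.
- hinge (a point): Middle of the rear panel's hinge line at the far rim: 112 mm from the chest's origin along the chest's x, 100 mm above the bench. Fixed; axes as the chest's.
- edge (a point): Middle of the front panel's free edge, a steel bead 12 mm thick and 260 long; point on its centre line. At the start it lies 5 to 60 mm above the rim. It can rest on the two side walls (then 5 mm above the rim), where it slides easily, and cannot go below them. Folded and upright it is about 6 mm from the hinge on the robot's side, 6 mm above it. Axes turn with the panel.
- knee (a point): Middle of the hinge line joining the two panels, 110 mm from the hinge: ridge of the tent, top of the folded pair.
- shelf: Fixed open shelf, 100 mm deep (x), 620 wide (y), 16 thick: a front slat 25 and a rear slat 18 mm deep, boarded between at the ends. Underside 280 above the bench; posts 30 mm square at x +30, y +-290. Origin on the bench under its centre; axes near the chest's. It starts 30 to 40 mm before the hinge, so the tool must lean 25 to 50 degrees (tips forward, body back) to follow the cover to its end.
- can: Bystander: upright metal can, 52 mm across, 150 mm high, standing beside the chest. Origin: centre of its underside.
- oil: Bystander: upright amber bottle, 48 mm across, 130 mm high, standing on the other side of the chest. Origin: centre of its underside.
- brush: Bystander: wire brush lying on the bench, wooden, about 230 mm long, 26 mm wide, 36 mm high. Origin: on the bench near its middle, x along its length.

How it is judged:
At the end, for the whole second after the job is handed in: The panels are folded flat against each other (front_panel above 3.04 rad, within 6 degrees of flat) and lean back on the stop (rear_panel above 1.68 rad, within 4 degrees of the stop), at rest (value of joint front_panel above 3.04 rad and value of joint rear_panel above 1.68 rad and velocity of joint rear_panel between -0.05 and 0.05 rad/s and velocity of joint front_panel between -0.05 and 0.05 rad/s); the robot touches nothing.
It fails at once if the cover or chest is forced (more than 40 N) (contact force between any of the fingers, the arm and chest above 40 N).
It fails at once if the robot bumps the shelf (more than 5 N) (contact force between any of the fingers, the arm and shelf above 5 N).
It fails at once if the can, the bottle or the brush is shifted by more than 20 mm or the can or bottle is tipped (distance of any of can, oil, brush from where it was at the start of the episode above 0.02 m or angle between any of can, oil's own z axis and vertical above 0.3 rad).
It also fails if it takes over 45 s, if anything falls off the work surface, if the arm or the gripper's body presses on something with over 40 N, if the wrist force passes 120 N, or if a joint passes its speed limit or range.

## Working session

There is one attempt and no reset: what is moved stays moved. The work goes in short steps, Python scripts to look and compute and a tool call to move; the robot and the scene stay as the last step left them, time stands still between calls to the robot, and variables do not carry over. Pictures are saved under pics/ and viewed, and the job is handed in when it is done.

Besides the shell and the picture viewer there is one more tool, called after "Call:" as name(argument=value, ...), one argument or row to a line, values as JSON. step_arm: Moves the arm, as the interface text tells. Its arguments: {"type":"object","properties":{"commands":{"type":"array","items":{"type":"object","properties":{"dp":{"type":"array","items":{"type":"number"}},"dr":{"type":"array","items":{"type":"number"}},"claw":{"type":"number"}}}},"newtons":{"type":"number"}},"required":["commands"]}

```bash
ls; mkdir -p pics; python3 - <<'E'
from workcell import *
import cv2
s=get_state();print(s)
for n in("scene","top","wrist"):
    im=read_camera(n);cv2.imwrite(f"pics/{n}0.png",im[:,:,::-1]);c=get_calibration(n);print(n,c)
E
```

```text
pics
{'clock': 0.0, 'joint_positions': array([-1.31030240e+00,  3.78047446e-01,  7.96387895e-02,  1.27442607e+00,
        1.86874449e-05,  1.46049044e+00]), 'qd': array([-2.44365868e-03,  9.20693618e-06, -8.23632127e-05, -6.77478857e-04,
        1.18833956e-03, -1.31209163e-04]), 'tau': array([ 6.26020119e-04, -4.63603270e+01,  2.69874161e+01,  2.07952922e-02,
       -2.12642789e-05,  2.70882175e-06]), 'tool_pos': array([ 0.20819426, -0.53527618,  0.23037481]), 'ee_rot': array([[-5.06948958e-04,  3.62360473e-01, -9.32037891e-01],
       [ 1.97444346e-03, -9.32035831e-01, -3.62360747e-01],
       [-9.99997922e-01, -2.02395452e-03, -2.42965674e-04]]), 'force': array([-0.47503117, -0.46073189,  0.33052148]), 'moment': array([-0.02186275,  0.11280157,  0.0130083 ]), 'grip_width': 0.0852436239953331}
scene {'intrinsics': array([[432.29836472,   0.        , 319.56694459],
       [  0.        , 432.29836472, 200.00732408],
       [  0.        ,   0.        ,   1.        ]]), 'R': array([[-0.48709866, -0.87334549, -0.00160039],
       [-0.83795819,  0.46787657, -0.28092273],
       [ 0.24609139, -0.13549602, -0.95972905]]), 't': array([0.3391004 , 0.39883656, 0.90543012])}
top {'intrinsics': array([[519.66116246,   0.        , 316.18247266],
       [  0.        , 519.66116246, 194.90228379],
       [  0.        ,   0.        ,   1.        ]]), 'R': array([[ 0.02281851, -0.99973691, -0.00232841],
       [-0.98777705, -0.0221862 , -0.15428634],
       [ 0.15419409,  0.00582053, -0.98802343]]), 't': array([0.09970904, 0.52025362, 1.22115144])}
wrist {'intrinsics': array([[309.70691629,   0.        , 316.53234082],
       [  0.        , 309.70691629, 199.68498981],
       [  0.        ,   0.        ,   1.        ]]), 'R': array([[ 0.36259112, -0.93194759, -0.00116911],
       [-0.89985449, -0.35043055,  0.25973127],
       [-0.24246563, -0.09312422, -0.96568023]]), 't': array([-0.57522312, -0.03333997,  0.37810163])}
```

View pics/scene0.png

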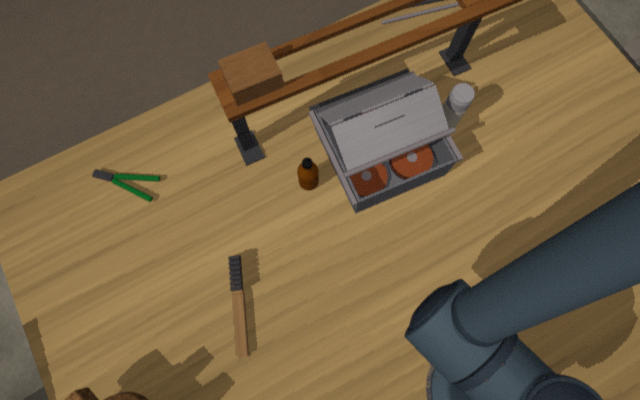

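View pics/top0.png

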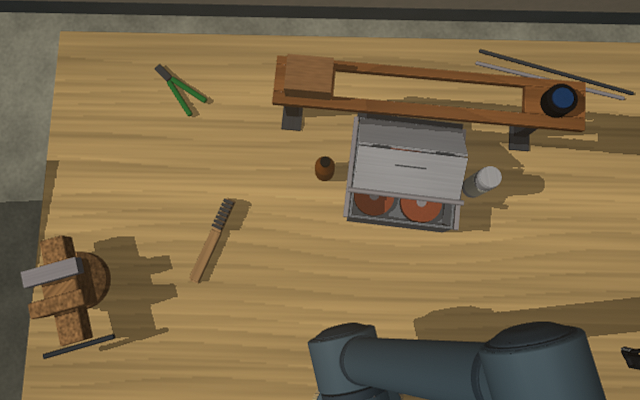

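View pics/wrist0.png

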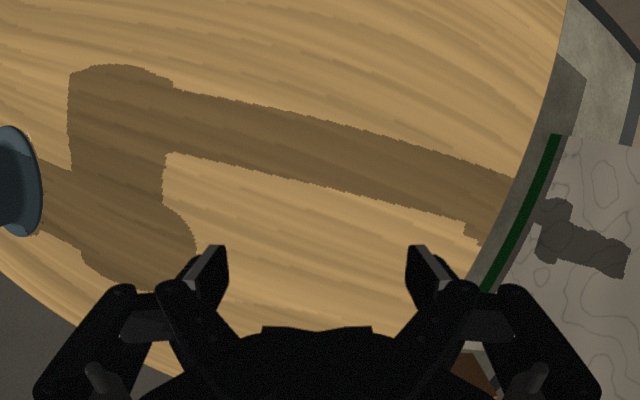

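The wrist view shows only bench. The scene and top views show the chest (top: about 345–470, 115–230), with the tent open. I'll enlarge both to pick out the corners.

```bash
python3 - <<'E'
import cv2
a=cv2.imread("pics/top0.png")[100:240,330:510];cv2.imwrite("pics/topc.png",cv2.resize(a,None,fx=4.4,fy=4.2857*1,interpolation=cv2.INTER_CUBIC)) if 0 else cv2.imwrite("pics/topc.png",cv2.resize(a,None,fx=4,fy=4,interpolation=cv2.INTER_CUBIC))
a=cv2.imread("pics/scene0.png")[65:215,295:485];cv2.imwrite("pics/scenec.png",cv2.resize(a,None,fx=4,fy=4,interpolation=cv2.INTER_CUBIC))
E
```

```text
(no output)
```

View pics/topc.png

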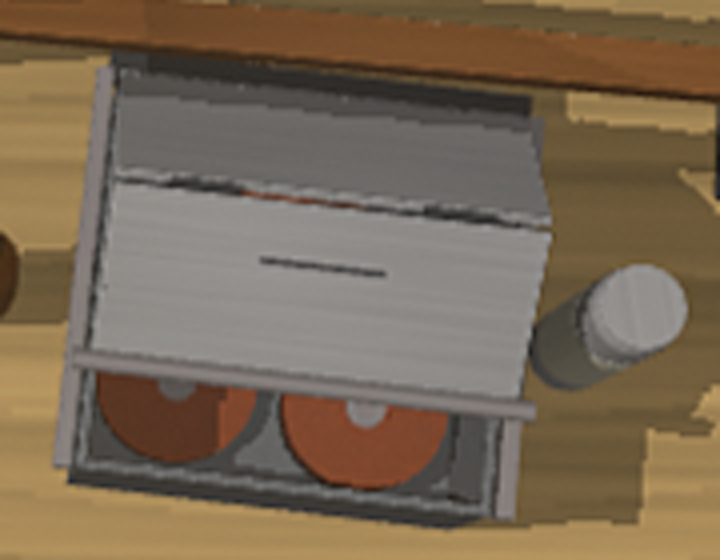

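View pics/scenec.png

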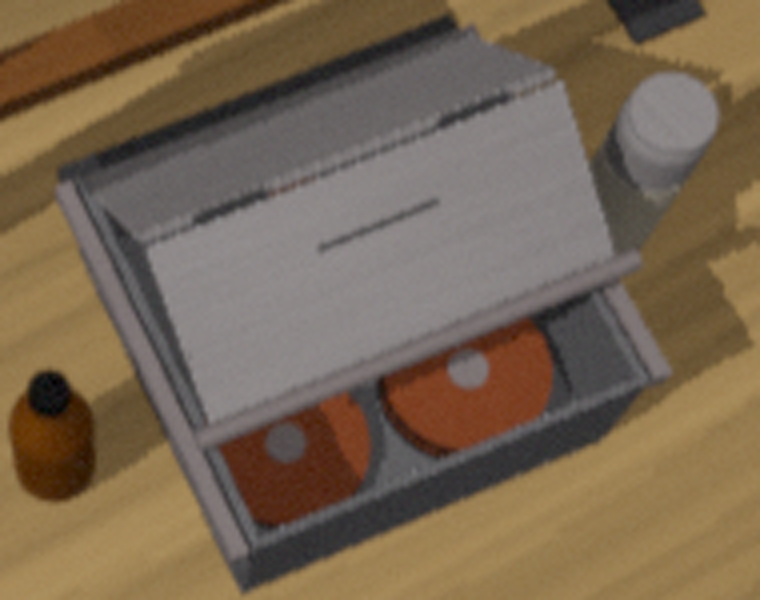

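```bash
cat > h.py <<'E'
import numpy as np,cv2
from workcell import *
C={n:get_calibration(n) for n in("scene","top")}
P={n:c["intrinsics"]@np.c_[c["R"],c["t"]] for n,c in C.items()}
def tri(a,b):
    X=cv2.triangulatePoints(P["top"],P["scene"],np.array(a,float).reshape(2,1),np.array(b,float).reshape(2,1))[:,0];return X[:3]/X[3]
def onz(n,p,z):
    c=C[n];d=c["R"].T@np.linalg.inv(c["intrinsics"])@np.r_[p,1];o=-c["R"].T@c["t"];return o+d*(z-o[2])/d[2]
def prj(n,X):
    x=P[n]@np.r_[X,1];return x[:2]/x[2]
E
python3 - <<'E'
from h import *
np.set_printoptions(precision=4,suppress=True)
T=lambda x,y:(330+x/4,100+y/4); S=lambda x,y:(295+x/4,65+y/4)
for n,a,b in [("beadL",(76,358),(203,439)),("beadR",(535,411),(638,258)),("frontL",(62,468),(243,588)),("frontR",(507,520),(668,374)),
 ("kneeL",(118,180),(145,240)),("kneeR",(550,225),(555,78)),("rearL",(105,68),(65,185)),]:
    print(n,tri(T(*a),S(*b)), "z.1 top",onz("top",T(*a),.1)[:2],"scene",onz("scene",S(*b),.1)[:2])
for n in C: print(n,-C[n]["R"].T@C[n]["t"])
E
```

```text
beadL [0.5184 0.0366 0.1244] z.1 top [0.5229 0.0354] scene [0.5247 0.0306]
beadR [ 0.4945 -0.2238  0.1202] z.1 top [ 0.4979 -0.2294] scene [ 0.499  -0.2348]
frontL [ 0.467   0.0356 -0.0031] z.1 top [0.4587 0.0426] scene [0.4424 0.054 ]
frontR [ 0.4353 -0.2146  0.0907] z.1 top [ 0.4346 -0.212 ] scene [ 0.4334 -0.21  ]
kneeL [0.611  0.0184 0.1738] z.1 top [0.6294 0.0122] scene [ 0.6426 -0.0003]
kneeR [ 0.5929 -0.2225  0.1619] z.1 top [ 0.6079 -0.2404] scene [ 0.6165 -0.257 ]
rearL [0.7014 0.0193 0.0859] z.1 top [0.6973 0.0206] scene [0.6944 0.0223]
scene [0.2766 0.2322 0.9816]
top [0.3233 0.1041 1.287 ]
```

```bash
python3 - <<'E'
from h import *
from scipy.optimize import least_squares
np.set_printoptions(precision=4,suppress=True)
T=lambda x,y:(330+x/4,100+y/4); S=lambda x,y:(295+x/4,65+y/4)
obs=[("top",T(76,358),"bL"),("top",T(535,411),"bR"),("scene",S(203,439),"bL"),("scene",S(638,258),"bR"),
("top",T(507,520),"fR"),("scene",S(668,374),"fR"),("top",T(62,468),"fL"),("top",T(105,68),"rL"),("scene",S(65,185),"rL"),
("top",T(118,180),"kL"),("top",T(550,225),"kR"),("scene",S(145,240),"kL"),("scene",S(555,78),"kR")]
def model(p):
    x,y,w,a,b,hw=p;c,s=np.cos(w),np.sin(w)
    W=lambda X,Y,Z:np.array([x+c*X-s*Y,y+s*X+c*Y,Z])
    kx,kz=.112-.11*np.cos(a),.1+.11*np.sin(a)
    ex,ez=kx-.11*np.cos(b),kz-.11*np.sin(b)
    ux,uz=kx,kz+.003
    return dict(bL=W(ex,.13,ez),bR=W(ex,-.13,ez),kL=W(ux,.12,uz),kR=W(ux,-.12,uz),fR=W(-.12,-hw,.1),fL=W(-.12,hw,.1),rL=W(.12,hw,.1)),(ex,ez,kx,kz)
f=lambda p:np.concatenate([prj(n,model(p)[0][k])-q for n,q,k in obs])
r=least_squares(f,[.5665,-.096,-.09,.7,.45,.125],loss="soft_l1")
p=r.x;print(p);print(f(p).reshape(-1,2));m,e=model(p);print(e);print(m)
c,s=np.cos(p[2]),np.sin(p[2]);print("hinge",p[0]+c*.112,p[1]+s*.112, "edge",p[0]+c*e[0],p[1]+s*e[0],"x axis",c,s)
print("can",onz("top",T(637,308),.15),"oil",onz("top",(325,161),.13))
print("shelf front edge bottom? top z.296:",onz("top",(335,95),.296),onz("top",(500,118),.296), onz("top",(335,101),.28),onz("top",(500,125),.28))
E
```

```text
[ 0.5656 -0.096  -0.0887  0.7866  0.5104  0.1276]
[[-0.9736  1.3497]
 [-1.1353  0.7028]
 [-0.646   1.4742]
 [-0.7124  0.4872]
 [ 0.1777 -0.0879]
 [ 0.5754 -1.0298]
 [ 0.3501  0.5824]
 [-0.0019  0.3285]
 [ 0.2463 -1.0796]
 [-0.9437 -0.8868]
 [ 0.7202 -0.2728]
 [-0.1154 -0.6559]
 [ 1.5467 -2.7367]]
(np.float64(-0.061668645570289934), np.float64(0.12414255158753254), np.float64(0.034313667727594116), np.float64(0.1778770426894945))
{'bL': array([0.5157, 0.039 , 0.1241]), 'bR': array([ 0.4927, -0.22  ,  0.1241]), 'kL': array([0.6104, 0.0205, 0.1809]), 'kR': array([ 0.5892, -0.2185,  0.1809]), 'fR': array([ 0.4348, -0.2125,  0.1   ]), 'fL': array([0.4574, 0.0418, 0.1   ]), 'rL': array([0.6965, 0.0206, 0.1   ])}
hinge 0.6771994405273086 -0.10587305173565559 edge 0.504213302373255 -0.09049142435862986 x axis 0.9960700596587534 -0.08856882211821152
can [ 0.5497 -0.2732  0.15  ] oil [0.5824 0.0926 0.13  ]
shelf front edge bottom? top z.296: [0.68   0.0771 0.296 ] [ 0.6398 -0.2493  0.296 ] [0.6731 0.0765 0.28  ] [ 0.6303 -0.2546  0.28  ]
```

Fit agrees with the sizes: the bead is 260 mm long, about 24 mm above the rim, and the chest is 240 mm deep, with residuals of about 1 px. I'm writing a helper that converts chest-frame targets to tool-frame moves.

```bash
cat > g.py <<'E'
from h import *
import sys
from scipy.spatial.transform import Rotation as Ro
O=np.array([.5656,-.096,0]);w=-.0887
X=np.array([np.cos(w),np.sin(w),0]);Y=np.array([-X[1],X[0],0]);Z=np.array([0,0,1.])
def rep():
    s=get_state();p=s["tool_pos"]-O;R=s["ee_rot"]
    print("t",round(s["clock"],2),"chest mm",np.round([p@X*1e3,p@Y*1e3,p[2]*1e3],1),"lean",round(np.degrees(np.arctan2(R[:,0]@X,-R[2,0])),1),"F",np.round([s["force"]@X,s["force"]@Y,s["force"][2]],1),"grip",round(s["grip_width"]*1e3,1),"q",np.round(s["joint_positions"],2));return s
def tgt(xc,yc,z,lean):
    s=get_state();L=np.radians(lean);x=np.sin(L)*X-np.cos(L)*Z;R=np.c_[x,-Y,np.cross(x,-Y)]
    R0=s["ee_rot"];P_=O+(xc*X+yc*Y+z*Z)/1e3
    print((xc,yc,z,lean),"dp",np.round(R0.T@(P_-s["tool_pos"])*1e3,1),"dr",np.round(Ro.from_matrix(R0.T@R).as_rotvec(),3))
if __name__=="__main__":
    rep()
    for a in sys.argv[1:]: tgt(*map(float,a.split(",")))
E
python3 g.py=- 2>/dev/null; python3 g.py -150,0,220,10 -102,0,112,10
```

```text
t 0.15 chest mm [-317.  -469.4  230.6] lean -0.0 F [-0.6 -0.2  0.6] grip 85.7 q [-1.31  0.38  0.08  1.27 -0.    1.46]
(-150.0, 0.0, 220.0, 10.0) dp [  11.2 -346.6 -357.9] dr [0.458 0.172 0.042]
(-102.0, 0.0, 112.0, 10.0) dp [ 119.2 -325.1 -400.9] dr [0.458 0.172 0.042]
```

Call:
step_arm(
  commands=[
    {"dp": [1, -35, -36], "dr": [0.046, 0.017, 0.004], "claw": 0},
    {"dp": [2, -69, -72], "dr": [0.092, 0.034, 0.008], "claw": 0},
    {"dp": [3, -104, -107], "dr": [0.137, 0.052, 0.013], "claw": 0},
    {"dp": [4, -139, -143], "dr": [0.183, 0.069, 0.017], "claw": 0},
    {"dp": [6, -173, -179], "dr": [0.229, 0.086, 0.021], "claw": 0},
    {"dp": [7, -208, -215], "dr": [0.275, 0.103, 0.025], "claw": 0},
    {"dp": [8, -243, -251], "dr": [0.321, 0.12, 0.029], "claw": 0},
    {"dp": [9, -277, -286], "dr": [0.366, 0.138, 0.034], "claw": 0},
    {"dp": [10, -312, -322], "dr": [0.412, 0.155, 0.038], "claw": 0},
    {"dp": [11, -347, -358], "dr": [0.458, 0.172, 0.042], "claw": 0},
  ],
  newtons=40,
)

```text
clock: 1.15
tool_pos: [0.4161, -0.0808, 0.2202]
ee_rot: [[0.174, -0.091, -0.98], [-0.016, -0.996, 0.09], [-0.985, 0.0, -0.175]]
force: [0.5, -0.3, -0.8]
grip_width: -0.0002
```

```bash
python3 g.py -150,0,220,10 -102,0,112,10; python3 - <<'E'
from g import *
cv2.imwrite("pics/w1.png",read_camera("wrist")[:,:,::-1]);cv2.imwrite("pics/s1.png",read_camera("scene")[:,:,::-1])
E
```

```text
t 1.15 chest mm [-150.2    1.9  220.2] lean 10.1 F [ 0.6 -0.3 -0.8] grip -0.2 q [-0.38 -0.08 -0.51  0.97  0.05  2.86]
(-150.0, 0.0, 220.0, 10.0) dp [ 0.2  1.9 -0.2] dr [-0.002 -0.002 -0.   ]
(-102.0, 0.0, 112.0, 10.0) dp [115.    1.8 -28.5] dr [-0.002 -0.002 -0.   ]
```

View pics/w1.png

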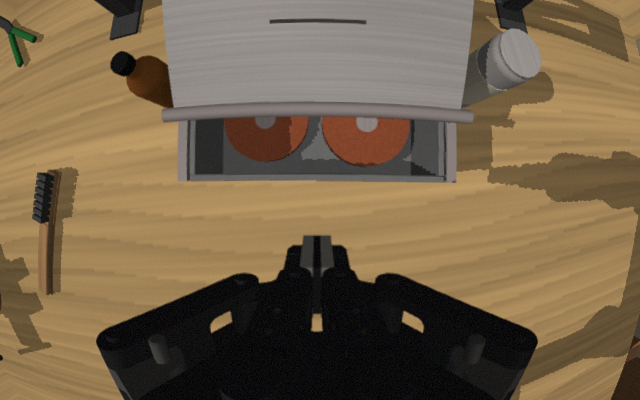

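View pics/s1.png

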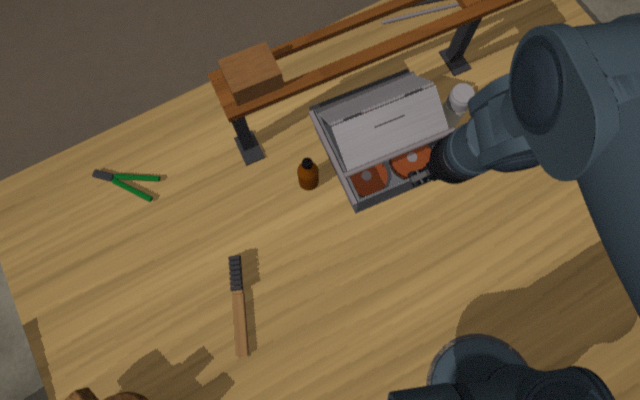

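The wrist view shows the closed fingers (317, 240) centred on the bead (162–473, row 115) and square to it. Descending behind the bead.

Call:
step_arm(
  commands=[
    {"dp": [30, 2, -7], "dr": [0, 0, 0], "claw": 0},
    {"dp": [65, 2, -15], "dr": [0, 0, 0], "claw": 0},
    {"dp": [95, 2, -23], "dr": [0, 0, 0], "claw": 0},
    {"dp": [115, 2, -28], "dr": [0, 0, 0], "claw": 0},
    {"dp": [115, 2, -28], "dr": [0, 0, 0], "claw": 0},
  ],
)

```text
clock: 1.75
tool_pos: [0.4622, -0.0819, 0.1088]
ee_rot: [[0.169, -0.078, -0.983], [-0.01, -0.997, 0.077], [-0.986, -0.003, -0.169]]
force: [-0.3, -0.1, 0.4]
grip_width: -0.0001
```

```bash
python3 g.py -84,0,112,10 -78,0,112,10 -70,0,112,10; python3 - <<'E'
from g import *
cv2.imwrite("pics/w2.png",read_camera("wrist")[:,:,::-1])
E
```

```text
t 1.75 chest mm [-104.3    4.9  108.8] lean 9.7 F [-0.3 -0.1  0.4] grip -0.1 q [-0.34  0.11 -0.62  0.67  0.05  2.88]
(-84.0, 0.0, 112.0, 10.0) dp [  0.2   5.1 -20.5] dr [0.01  0.004 0.005]
(-78.0, 0.0, 112.0, 10.0) dp [  1.2   5.2 -26.4] dr [0.01  0.004 0.005]
(-70.0, 0.0, 112.0, 10.0) dp [  2.6   5.3 -34.3] dr [0.01  0.004 0.005]
```

View pics/w2.png

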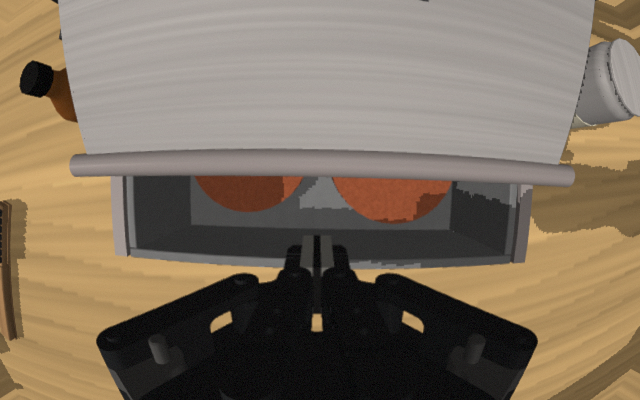

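The tip (317, 240) is just inside the front wall and the bead is at row 165, ahead of it. Moving forward to contact.

Call:
step_arm(
  commands=[
    {"dp": [0, 3, -7], "dr": [0.01, 0.004, 0.005], "claw": 0},
    {"dp": [0, 5, -14], "dr": [0.01, 0.004, 0.005], "claw": 0},
    {"dp": [0, 5, -21], "dr": [0.01, 0.004, 0.005], "claw": 0},
    {"dp": [1, 5, -27], "dr": [0.01, 0.004, 0.005], "claw": 0},
    {"dp": [2, 5, -32], "dr": [0.01, 0.004, 0.005], "claw": 0},
    {"dp": [2, 5, -34], "dr": [0.01, 0.004, 0.005], "claw": 0},
  ],
)

```text
clock: 2.4
tool_pos: [0.4933, -0.0897, 0.1125]
ee_rot: [[0.168, -0.089, -0.982], [-0.017, -0.996, 0.088], [-0.986, 0.002, -0.169]]
force: [-7.1, -2.4, -1.6]
grip_width: 0.0001
```

```bash
python3 g.py -60,0,108,10 -50,0,104,10 -40,0,100,13 -30,0,98,16; python3 - <<'E'
from g import *
cv2.imwrite("pics/w3.png",read_camera("wrist")[:,:,::-1])
E
```

```text
t 2.4 chest mm [-7.260e+01 -1.000e-01  1.125e+02] lean 9.7 F [-6.9 -3.  -1.6] grip 0.1 q [-0.33  0.17 -0.54  0.69  0.04  2.9 ]
(-60.0, 0.0, 108.0, 10.0) dp [  6.5  -0.1 -11.6] dr [-0.     0.005 -0.002]
(-50.0, 0.0, 104.0, 10.0) dp [ 12.2  -0.1 -20.8] dr [-0.     0.005 -0.002]
(-40.0, 0.0, 100.0, 13.0) dp [ 17.8  -0.2 -30. ] dr [-0.     0.058 -0.002]
(-30.0, 0.0, 98.0, 16.0) dp [ 21.5  -0.2 -39.5] dr [-0.     0.11  -0.002]
```

View pics/w3.png

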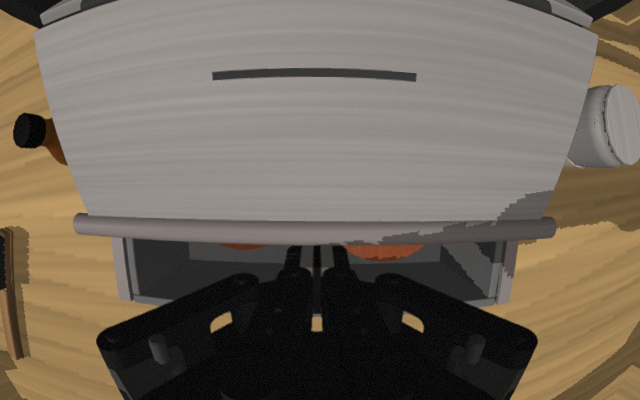

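Contact is at 7 N, with the bead (row 230) against the finger fronts. Continuing slowly while easing down.

Call:
step_arm(
  commands=[
    {"dp": [2, 0, -4], "dr": [0, 0.005, 0], "claw": 0},
    {"dp": [4, 0, -8], "dr": [0, 0.005, 0], "claw": 0},
    {"dp": [7, 0, -12], "dr": [0, 0.005, 0], "claw": 0},
    {"dp": [9, 0, -16], "dr": [0, 0.005, 0], "claw": 0},
    {"dp": [12, 0, -21], "dr": [0, 0.005, 0], "claw": 0},
  ],
)

```text
clock: 2.95
tool_pos: [0.5117, -0.0915, 0.1014]
ee_rot: [[0.163, -0.09, -0.982], [-0.017, -0.996, 0.089], [-0.986, 0.003, -0.164]]
force: [-6.3, -2.6, -3.3]
grip_width: 0.0001
```

```bash
python3 g.py -40,0,100,13 -30,0,98,16 -20,0,97,20; python3 - <<'E'
from g import *
cv2.imwrite("pics/w4.png",read_camera("wrist")[:,:,::-1])
a=read_camera("top")[100:240,320:500,::-1];cv2.imwrite("pics/t4.png",cv2.resize(a,None,fx=3,fy=3))
E
```

```text
t 2.95 chest mm [-54.1  -0.3 101.4] lean 9.5 F [-6.  -3.2 -3.3] grip 0.1 q [-0.32  0.22 -0.51  0.68  0.03  2.91]
(-40.0, 0.0, 100.0, 13.0) dp [  3.7  -0.3 -13.7] dr [-0.001  0.062 -0.003]
(-30.0, 0.0, 98.0, 16.0) dp [  7.4  -0.3 -23.2] dr [-0.001  0.114 -0.003]
(-20.0, 0.0, 97.0, 20.0) dp [ 10.   -0.4 -32.9] dr [-0.001  0.184 -0.003]
```

View pics/w4.png

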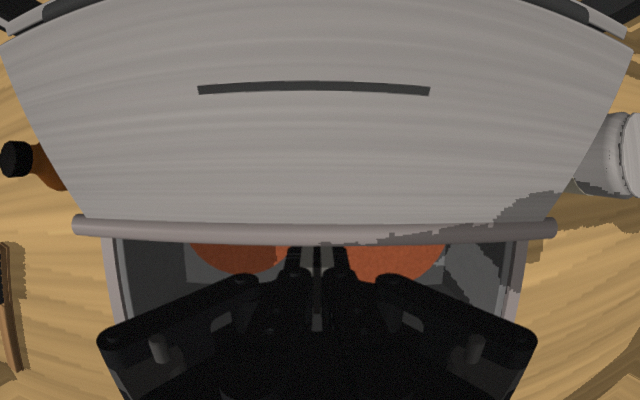

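View pics/t4.png

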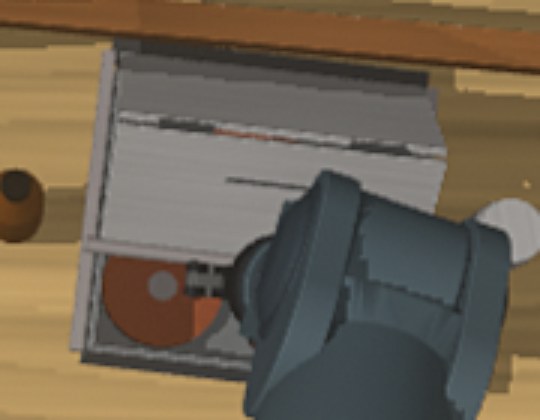

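The bead stayed at the same row in the wrist view (about 230) as the tool descended, so it is sliding down with the fingers. In the top view the knee has moved back. Continuing.

```bash
python3 g.py -45,0,97,11 -35,0,94,14 -25,0,92,17 -15,0,91,20
```

```text
t 3.05 chest mm [-53.1  -0.3 101.6] lean 9.5 F [-3.4 -1.6 -4. ] grip -0.1 q [-0.32  0.22 -0.51  0.68  0.04  2.91]
(-45.0, 0.0, 97.0, 11.0) dp [ 5.9 -0.3 -7.2] dr [-0.001  0.025 -0.003]
(-35.0, 0.0, 94.0, 14.0) dp [ 10.5  -0.3 -16.5] dr [-0.001  0.078 -0.003]
(-25.0, 0.0, 92.0, 17.0) dp [ 14.1  -0.3 -26.1] dr [-0.001  0.13  -0.003]
(-15.0, 0.0, 91.0, 20.0) dp [ 16.8  -0.3 -35.8] dr [-0.001  0.182 -0.003]
```

Call:
step_arm(
  commands=[
    {"dp": [3, 0, -4], "dr": [0, 0.012, 0], "claw": 0},
    {"dp": [6, 0, -8], "dr": [0, 0.03, 0], "claw": 0},
    {"dp": [8, 0, -12], "dr": [0, 0.05, 0], "claw": 0},
    {"dp": [10, 0, -16], "dr": [0, 0.075, 0], "claw": 0},
    {"dp": [12, 0, -21], "dr": [0, 0.1, 0], "claw": 0},
    {"dp": [14, 0, -26], "dr": [0, 0.13, 0], "claw": 0},
  ],
)

```text
clock: 3.65
tool_pos: [0.538, -0.094, 0.09]
ee_rot: [[0.287, -0.091, -0.954], [-0.029, -0.996, 0.086], [-0.958, 0.003, -0.288]]
force: [-5.3, -3.1, -4.2]
grip_width: 0.0
```

```bash
python3 g.py -15,0,91,20 -5,0,90,23 5,0,90,26; python3 - <<'E'
from g import *
cv2.imwrite("pics/w5.png",read_camera("wrist")[:,:,::-1])
a=read_camera("top")[100:240,320:500,::-1];cv2.imwrite("pics/t5.png",cv2.resize(a,None,fx=3,fy=3))
E
```

```text
t 3.65 chest mm [-27.7  -0.5  90. ] lean 16.7 F [-5.  -3.6 -4.2] grip 0.0 q [-0.33  0.2  -0.62  0.47  0.06  2.92]
(-15.0, 0.0, 91.0, 20.0) dp [  2.7  -0.5 -12.4] dr [-0.001  0.057 -0.004]
(-5.0, 0.0, 90.0, 23.0) dp [  6.5  -0.5 -21.7] dr [-0.001  0.109 -0.004]
(5.0, 0.0, 90.0, 26.0) dp [  9.4  -0.5 -31.3] dr [-0.001  0.162 -0.004]
```

View pics/w5.png

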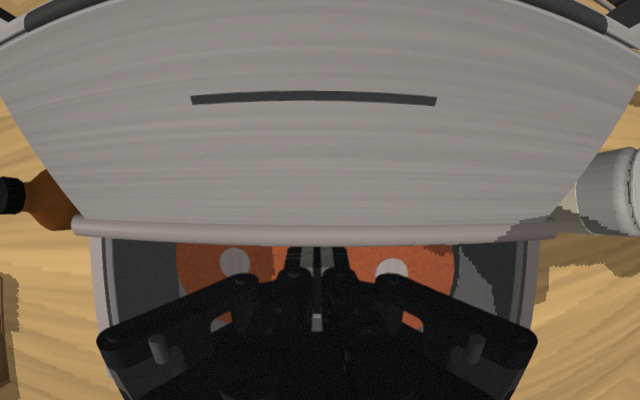

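View pics/t5.png

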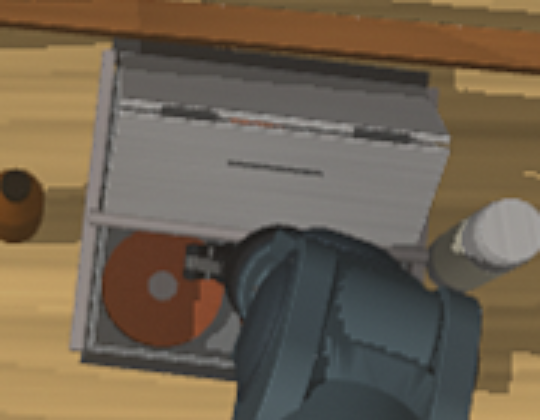

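Both views show clean progress: the bead is along the rim and the knee is rising. Continuing with more lean.

Call:
step_arm(
  commands=[
    {"dp": [1, 0, -5], "dr": [0, 0.02, 0], "claw": 0},
    {"dp": [2, 0, -10], "dr": [0, 0.05, 0], "claw": 0},
    {"dp": [4, 0, -15], "dr": [0, 0.075, 0], "claw": 0},
    {"dp": [6, 0, -20], "dr": [0, 0.1, 0], "claw": 0},
    {"dp": [8, 0, -25], "dr": [0, 0.13, 0], "claw": 0},
    {"dp": [9, 0, -31], "dr": [0, 0.16, 0], "claw": 0},
  ],
)

```text
clock: 4.35
tool_pos: [0.5687, -0.0965, 0.089]
ee_rot: [[0.433, -0.091, -0.897], [-0.042, -0.996, 0.081], [-0.9, 0.002, -0.435]]
force: [-4.8, -2.0, -6.0]
grip_width: 0.0002
```

```bash
python3 g.py 15,0,88,30 25,0,87,34 35,0,86,38; python3 - <<'E'
from g import *
cv2.imwrite("pics/w6.png",read_camera("wrist")[:,:,::-1])
a=read_camera("top")[80:240,320:500,::-1];cv2.imwrite("pics/t6.png",cv2.resize(a,None,fx=3,fy=3))
E
```

```text
t 4.35 chest mm [ 3.2 -0.3 89. ] lean 25.8 F [-4.6 -2.5 -6. ] grip 0.2 q [-0.33  0.17 -0.73  0.23  0.1   2.92]
(15.0, 0.0, 88.0, 30.0) dp [  6.1  -0.3 -10.2] dr [-0.001  0.074 -0.003]
(25.0, 0.0, 87.0, 34.0) dp [ 11.3  -0.3 -18.8] dr [-0.001  0.143 -0.003]
(35.0, 0.0, 86.0, 38.0) dp [ 16.6  -0.4 -27.3] dr [-0.001  0.213 -0.003]
```

View pics/w6.png

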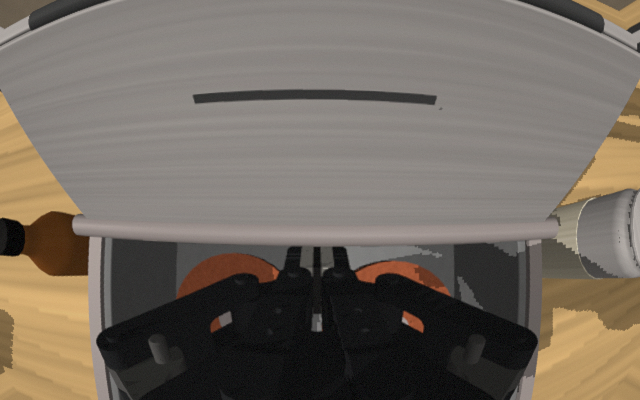

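View pics/t6.png

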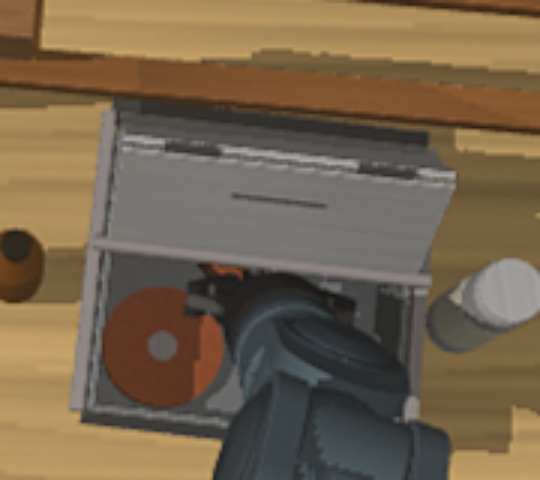

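Folding continues and forces stay low. Next segment.

Call:
step_arm(
  commands=[
    {"dp": [3, 0, -5], "dr": [0, 0.035, 0], "claw": 0},
    {"dp": [6, 0, -10], "dr": [0, 0.074, 0], "claw": 0},
    {"dp": [9, 0, -15], "dr": [0, 0.11, 0], "claw": 0},
    {"dp": [11, 0, -19], "dr": [0, 0.143, 0], "claw": 0},
    {"dp": [14, 0, -23], "dr": [0, 0.18, 0], "claw": 0},
    {"dp": [16, 0, -27], "dr": [0, 0.213, 0], "claw": 0},
  ],
)

```text
clock: 5.05
tool_pos: [0.5986, -0.0992, 0.085]
ee_rot: [[0.611, -0.092, -0.787], [-0.058, -0.996, 0.071], [-0.79, 0.002, -0.613]]
force: [-4.4, -3.1, -6.4]
grip_width: 0.0001
```

```bash
python3 g.py 45,0,87,40 55,0,88,41 65,0,88,42; python3 - <<'E'
from g import *
cv2.imwrite("pics/w7.png",read_camera("wrist")[:,:,::-1])
a=read_camera("scene")[45:215,285:485,::-1];cv2.imwrite("pics/s7.png",cv2.resize(a,None,fx=3,fy=3))
E
```

```text
t 5.05 chest mm [33.2 -0.2 85. ] lean 37.8 F [-4.1 -3.4 -6.4] grip 0.1 q [-0.35  0.18 -0.92 -0.17  0.15  2.94]
(45.0, 0.0, 87.0, 40.0) dp [  5.6  -0.3 -10.6] dr [-0.001  0.038 -0.004]
(55.0, 0.0, 88.0, 41.0) dp [ 11.   -0.3 -19.1] dr [-0.001  0.055 -0.004]
(65.0, 0.0, 88.0, 42.0) dp [ 17.1  -0.3 -27. ] dr [-0.001  0.073 -0.004]
```

View pics/w7.png

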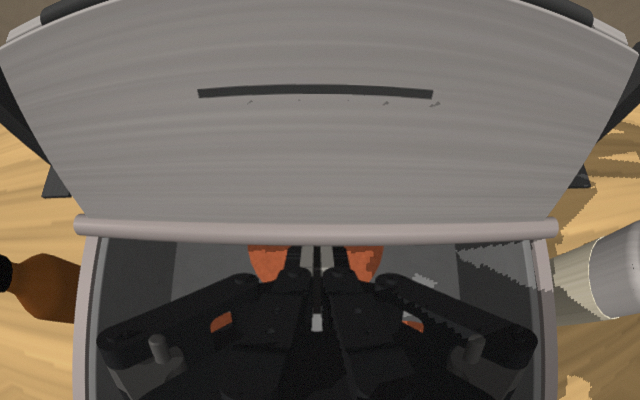

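View pics/s7.png

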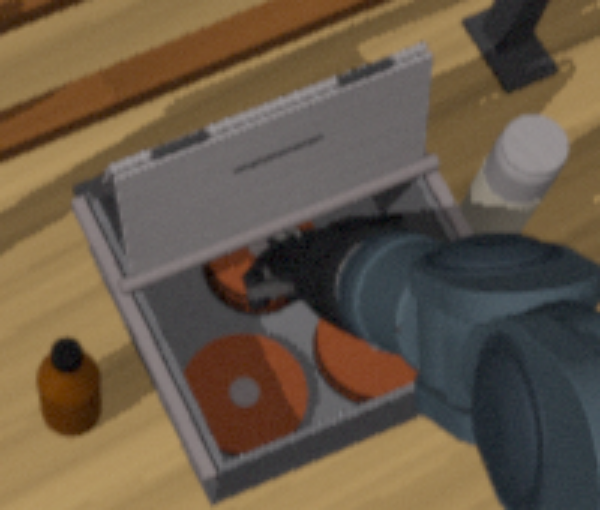

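The tent is steep now and the bead (row 228) sits on the fingers. Joint 3 is at −0.92 (limit −1.02), so I'll hold the lean at 38° and continue.

```bash
python3 g.py 45,0,87,38 55,0,88,38 65,0,89,38 75,0,90,38
```

```text
t 5.15 chest mm [33.3  0.  85. ] lean 37.8 F [-2.6 -1.9 -6.8] grip -0.2 q [-0.35  0.18 -0.92 -0.17  0.16  2.94]
(45.0, 0.0, 87.0, 38.0) dp [  5.6   0.  -10.4] dr [-0.001  0.003 -0.003]
(55.0, 0.0, 88.0, 38.0) dp [ 10.9  -0.  -18.9] dr [-0.001  0.003 -0.003]
(65.0, 0.0, 89.0, 38.0) dp [ 16.3  -0.  -27.4] dr [-0.001  0.003 -0.003]
(75.0, 0.0, 90.0, 38.0) dp [ 21.6  -0.1 -35.9] dr [-0.001  0.003 -0.003]
```

Call:
step_arm(
  commands=[
    {"dp": [3, 0, -5], "dr": [0, 0.003, 0], "claw": 0},
    {"dp": [5.5, 0, -10], "dr": [0, 0.003, 0], "claw": 0},
    {"dp": [8, 0, -14.5], "dr": [0, 0.003, 0], "claw": 0},
    {"dp": [11, 0, -19], "dr": [0, 0.003, 0], "claw": 0},
    {"dp": [13.5, 0, -23], "dr": [0, 0.003, 0], "claw": 0},
    {"dp": [16, 0, -27], "dr": [0, 0.003, 0], "claw": 0},
  ],
)

```text
clock: 5.75
tool_pos: [0.6289, -0.1018, 0.0877]
ee_rot: [[0.61, -0.092, -0.787], [-0.058, -0.996, 0.072], [-0.79, 0.002, -0.613]]
force: [-4.5, -2.7, -9.7]
grip_width: 0.0004
```

```bash
python3 g.py 75,0,90,38 85,0,91,38 95,0,92,38 100,0,92,38; python3 - <<'E'
from g import *
cv2.imwrite("pics/w8.png",read_camera("wrist")[:,:,::-1])
a=read_camera("scene")[45:215,285:485,::-1];cv2.imwrite("pics/s8.png",cv2.resize(a,None,fx=3,fy=3))
E
```

```text
t 5.75 chest mm [63.6 -0.2 87.7] lean 37.8 F [-4.3 -3.1 -9.7] grip 0.4 q [-0.33  0.23 -0.84 -0.14  0.14  2.95]
(75.0, 0.0, 90.0, 38.0) dp [  5.1  -0.2 -10.4] dr [-0.002  0.003 -0.003]
(85.0, 0.0, 91.0, 38.0) dp [ 10.5  -0.3 -18.9] dr [-0.002  0.003 -0.003]
(95.0, 0.0, 92.0, 38.0) dp [ 15.8  -0.3 -27.5] dr [-0.002  0.003 -0.003]
(100.0, 0.0, 92.0, 38.0) dp [ 18.9  -0.3 -31.4] dr [-0.002  0.003 -0.003]
```

View pics/w8.png

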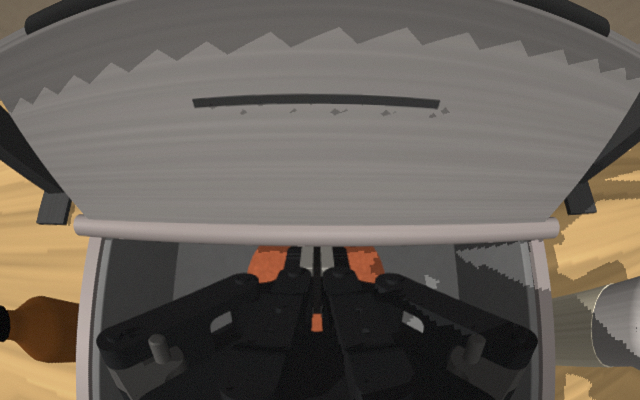

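View pics/s8.png

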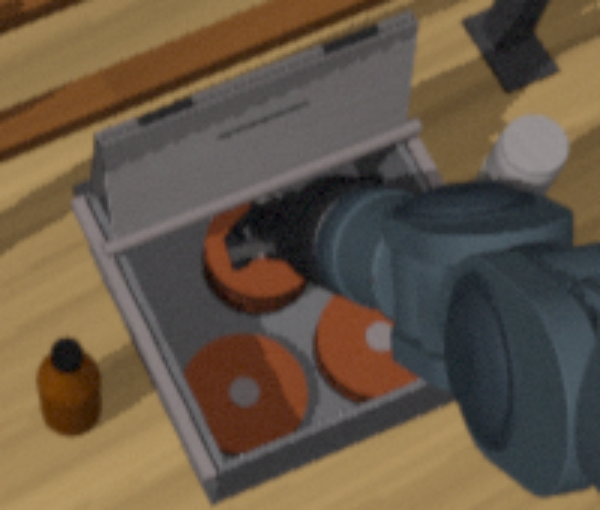

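Knee is nearly above the hinge. I'll continue level in smaller steps.

Call:
step_arm(
  commands=[
    {"dp": [2, 0, -4], "dr": [0, 0.003, 0], "claw": 0},
    {"dp": [5, 0, -7.5], "dr": [0, 0.003, 0], "claw": 0},
    {"dp": [7.5, 0, -11], "dr": [0, 0.003, 0], "claw": 0},
    {"dp": [9.5, 0, -14], "dr": [0, 0.003, 0], "claw": 0},
    {"dp": [12, 0, -17], "dr": [0, 0.003, 0], "claw": 0},
  ],
)

```text
clock: 6.35
tool_pos: [0.6474, -0.1035, 0.086]
ee_rot: [[0.608, -0.093, -0.789], [-0.058, -0.996, 0.073], [-0.792, 0.001, -0.611]]
force: [-5.6, -4.1, -12.9]
grip_width: -0.0003
```

```bash
python3 g.py 85,0,88,38 90,0,88,38 95,0,88,38 100,0,88,38; python3 - <<'E'
from g import *
cv2.imwrite("pics/w9.png",read_camera("wrist")[:,:,::-1])
a=read_camera("scene")[45:215,285:485,::-1];cv2.imwrite("pics/s9.png",cv2.resize(a,None,fx=3,fy=3))
E
```

```text
t 6.35 chest mm [82.2 -0.2 86. ] lean 37.6 F [ -5.2  -4.6 -12.9] grip -0.3 q [-0.32  0.26 -0.8  -0.13  0.14  2.96]
(85.0, 0.0, 88.0, 38.0) dp [ 0.1 -0.2 -3.4] dr [-0.003  0.006 -0.004]
(90.0, 0.0, 88.0, 38.0) dp [ 3.2 -0.2 -7.4] dr [-0.003  0.006 -0.004]
(95.0, 0.0, 88.0, 38.0) dp [  6.2  -0.2 -11.4] dr [-0.003  0.006 -0.004]
(100.0, 0.0, 88.0, 38.0) dp [  9.3  -0.3 -15.3] dr [-0.003  0.006 -0.004]
```

View pics/w9.png

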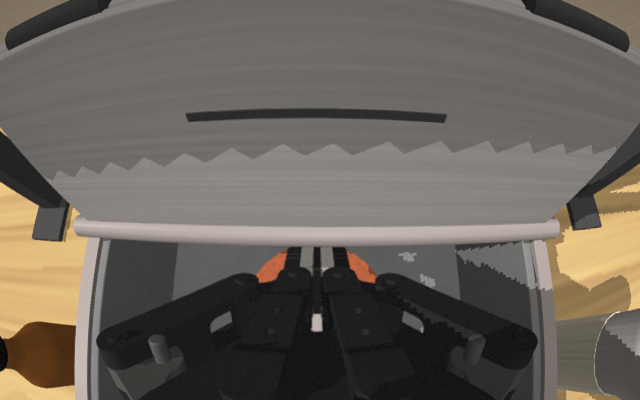

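View pics/s9.png

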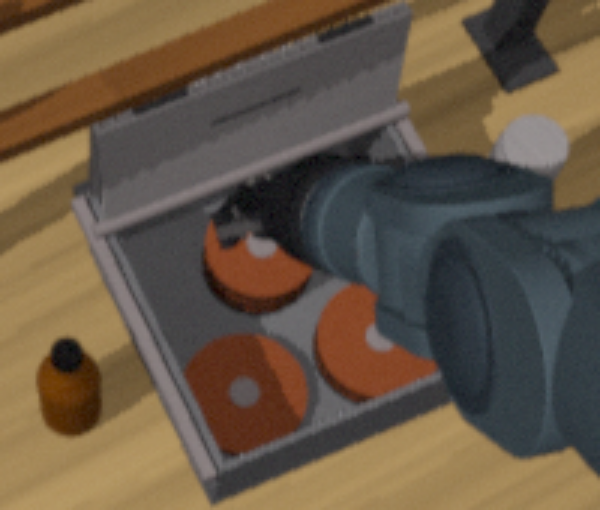

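The bead looks fixed against the fingers at rim height, about 15 mm from the end. Creeping on, with z raised slightly to 88.

Call:
step_arm(
  commands=[
    {"dp": [0, 0, -3.5], "dr": [0, 0.006, 0], "claw": 0},
    {"dp": [2, 0, -6], "dr": [0, 0.006, 0], "claw": 0},
    {"dp": [4, 0, -9], "dr": [0, 0.006, 0], "claw": 0},
  ],
)

```text
clock: 6.75
tool_pos: [0.6539, -0.1039, 0.0848]
ee_rot: [[0.607, -0.094, -0.79], [-0.057, -0.996, 0.074], [-0.793, 0.0, -0.609]]
force: [-4.0, -3.7, -14.5]
grip_width: 0.0001
```

```bash
python3 g.py 95,0,88,38 100,0,88,38 105,0,88,38
```

```text
t 6.75 chest mm [88.7 -0.1 84.8] lean 37.5 F [ -3.7  -4.  -14.5] grip 0.1 q [-0.32  0.27 -0.78 -0.13  0.13  2.96]
(95.0, 0.0, 88.0, 38.0) dp [ 1.3 -0.1 -7. ] dr [-0.004  0.008 -0.004]
(100.0, 0.0, 88.0, 38.0) dp [  4.3  -0.1 -10.9] dr [-0.004  0.008 -0.004]
(105.0, 0.0, 88.0, 38.0) dp [  7.4  -0.1 -14.9] dr [-0.004  0.008 -0.004]
```

Call:
step_arm(
  commands=[
    {"dp": [1, 0, -4], "dr": [-0.002, 0.008, 0], "claw": 0},
    {"dp": [3.5, 0, -7.5], "dr": [-0.002, 0.008, 0], "claw": 0},
    {"dp": [5, 0, -10], "dr": [-0.002, 0.008, 0], "claw": 0},
  ],
)

```text
clock: 7.05
tool_pos: [0.6643, -0.1039, 0.0857]
ee_rot: [[0.611, -0.091, -0.786], [-0.056, -0.996, 0.072], [-0.789, -0.0, -0.614]]
force: [-2.2, 0.7, -8.5]
grip_width: -0.0002
```

```bash
python3 g.py 100,0,86,38 105,0,86,38; python3 - <<'E'
from g import *
cv2.imwrite("pics/w10.png",read_camera("wrist")[:,:,::-1])
a=read_camera("scene")[45:215,285:485,::-1];cv2.imwrite("pics/s10.png",cv2.resize(a,None,fx=3,fy=3))
E
```

```text
t 7.05 chest mm [99.   0.9 85.7] lean 37.9 F [-2.3  0.5 -8.5] grip -0.2 q [-0.31  0.29 -0.76 -0.13  0.14  2.97]
(100.0, 0.0, 86.0, 38.0) dp [ 0.4  0.9 -1. ] dr [-0.002  0.002 -0.001]
(105.0, 0.0, 86.0, 38.0) dp [ 3.5  0.8 -4.9] dr [-0.002  0.002 -0.001]
```

View pics/w10.png

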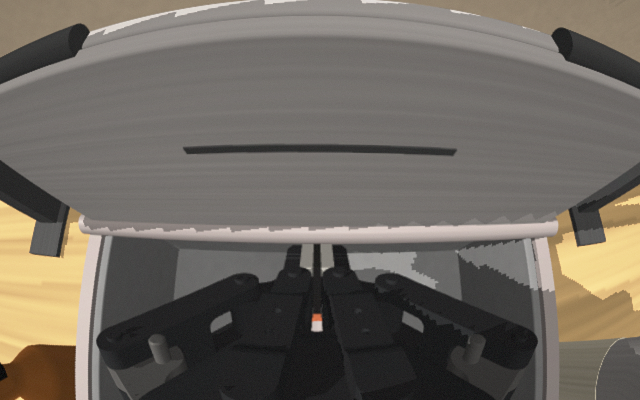

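View pics/s10.png

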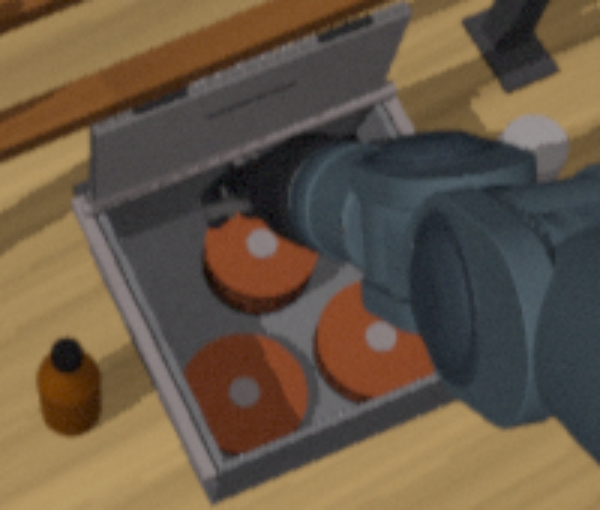

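Nearly closed: the knee is above and behind the bead. Small steps until the hard end shows in the force.

Call:
step_arm(
  commands=[
    {"dp": [1, 0.5, -2], "dr": [0, 0.002, 0], "claw": 0},
    {"dp": [2, 0.5, -3], "dr": [0, 0.002, 0], "claw": 0},
  ],
)

```text
clock: 7.35
tool_pos: [0.6679, -0.1041, 0.0869]
ee_rot: [[0.614, -0.09, -0.785], [-0.055, -0.996, 0.071], [-0.788, -0.0, -0.616]]
force: [-17.8, 0.8, 0.4]
grip_width: 0.0003
```

```bash
python3 g.py 105,0,86,38
```

```text
t 7.35 chest mm [102.6   1.   86.9] lean 38.0 F [-17.8  -0.8   0.4] grip 0.3 q [-0.31  0.29 -0.76 -0.13  0.14  2.97]
(105.0, 0.0, 86.0, 38.0) dp [ 2.2  1.  -1.4] dr [-0.001 -0.    -0.   ]
```

A 17.8 N reaction along x marks the hard end, at bead ≈ 107 mm. Backing off and looking.

Call:
step_arm(
  commands=[
    {"dp": [-5, 0, 6], "dr": [0, 0, 0], "claw": 0},
    {"dp": [-14, 0, 16], "dr": [0, 0, 0], "claw": 0},
    {"dp": [-26, 0, 30], "dr": [0, 0.02, 0], "claw": 0},
    {"dp": [-26, 0, 30], "dr": [0, 0.02, 0], "claw": 0},
  ],
)

```text
clock: 7.75
tool_pos: [0.6306, -0.1009, 0.0929]
ee_rot: [[0.636, -0.089, -0.767], [-0.057, -0.996, 0.068], [-0.77, 0.0, -0.638]]
force: [-0.4, 1.1, -0.5]
grip_width: -0.0001
```

```bash
python3 g.py 60,0,148,45 85,0,148,45; python3 - <<'E'
from g import *
s=get_state();c=get_calibration("wrist");print("cam in tool",s["ee_rot"].T@(-c["R"].T@c["t"]-s["tool_pos"]))
cv2.imwrite("pics/w11.png",read_camera("wrist")[:,:,::-1])
a=read_camera("top")[60:240,320:520,::-1];cv2.imwrite("pics/t11.png",cv2.resize(a,None,fx=3,fy=3))
a=read_camera("scene")[45:215,285:485,::-1];cv2.imwrite("pics/s11.png",cv2.resize(a,None,fx=3,fy=3))
E
```

```text
t 7.75 chest mm [65.2  0.9 92.9] lean 39.6 F [-0.5  1.1 -0.5] grip -0.1 q [-0.33  0.22 -0.87 -0.19  0.15  2.95]
(60.0, 0.0, 148.0, 45.0) dp [-45.7   0.9 -31.2] dr [ 0.     0.093 -0.001]
(85.0, 0.0, 148.0, 45.0) dp [-29.8   0.9 -50.4] dr [ 0.     0.093 -0.001]
cam in tool [-0.14212341  0.00071023 -0.06629101]
```

View pics/w11.png

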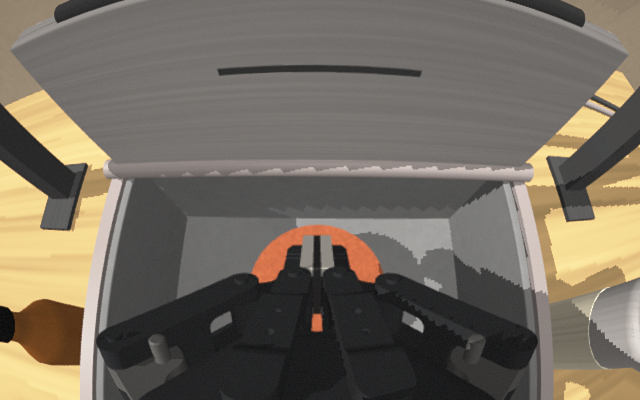

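View pics/s11.png

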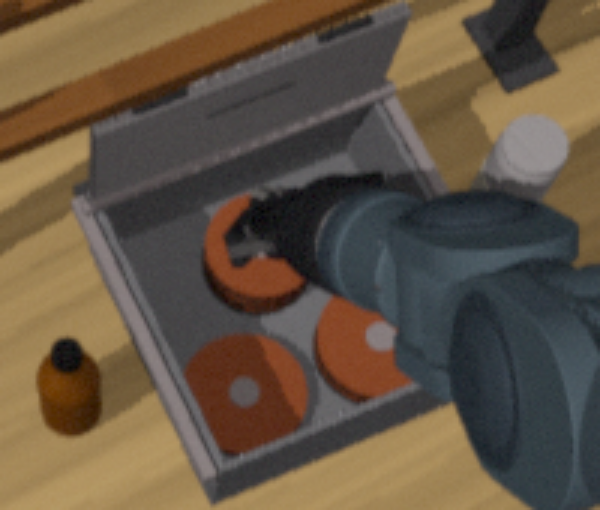

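View pics/t11.png

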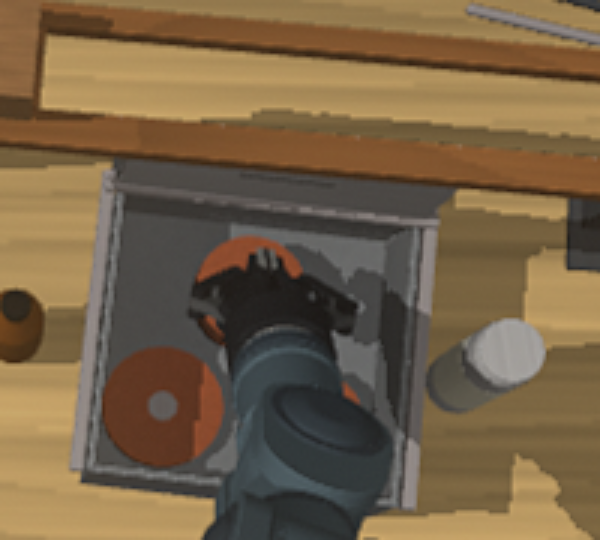

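The front panel now stands essentially folded, with the bead at the rear rim (wrist row 170). Moving to mid-height in front of the panels at 45° lean; the wrist camera would then stay about 30 mm clear of the shelf.

Call:
step_arm(
  commands=[
    {"dp": [-15, 0.5, 0], "dr": [0, 0.03, 0], "claw": 0},
    {"dp": [-30, 0.9, -12], "dr": [0, 0.06, 0], "claw": 0},
    {"dp": [-46, 0.9, -31], "dr": [0, 0.093, 0], "claw": 0},
    {"dp": [-46, 0.9, -31], "dr": [0, 0.093, 0], "claw": 0},
  ],
)

```text
clock: 8.3
tool_pos: [0.6311, -0.1032, 0.1538]
ee_rot: [[0.711, -0.089, -0.698], [-0.066, -0.996, 0.06], [-0.701, 0.003, -0.714]]
force: [1.1, -0.4, 0.6]
grip_width: -0.0001
```

```bash
python3 g.py 75,0,148,45 85,0,148,45 95,0,148,45; python3 - <<'E'
from g import *
cv2.imwrite("pics/w12.png",read_camera("wrist")[:,:,::-1])
a=read_camera("top")[60:240,320:520,::-1];cv2.imwrite("pics/t12.png",cv2.resize(a,None,fx=3,fy=3))
E
```

```text
t 8.3 chest mm [ 65.9  -1.4 153.8] lean 45.5 F [ 1.1 -0.3  0.6] grip -0.1 q [-0.35  0.1  -0.91 -0.21  0.18  2.95]
(75.0, 0.0, 148.0, 45.0) dp [10.6 -1.4 -2.3] dr [ 0.002 -0.009 -0.002]
(85.0, 0.0, 148.0, 45.0) dp [17.7 -1.4 -9.3] dr [ 0.002 -0.009 -0.002]
(95.0, 0.0, 148.0, 45.0) dp [ 24.8  -1.4 -16.3] dr [ 0.002 -0.009 -0.002]
```

View pics/w12.png

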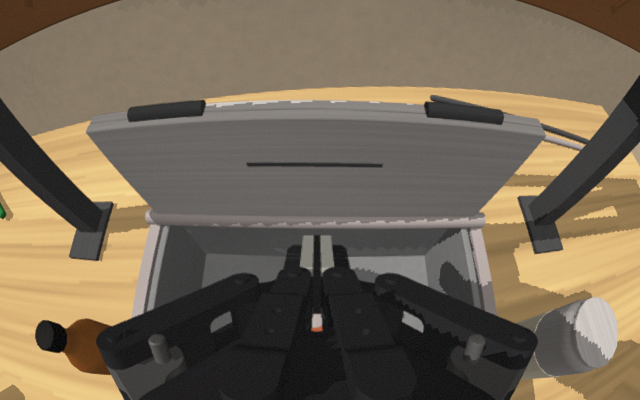

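View pics/t12.png

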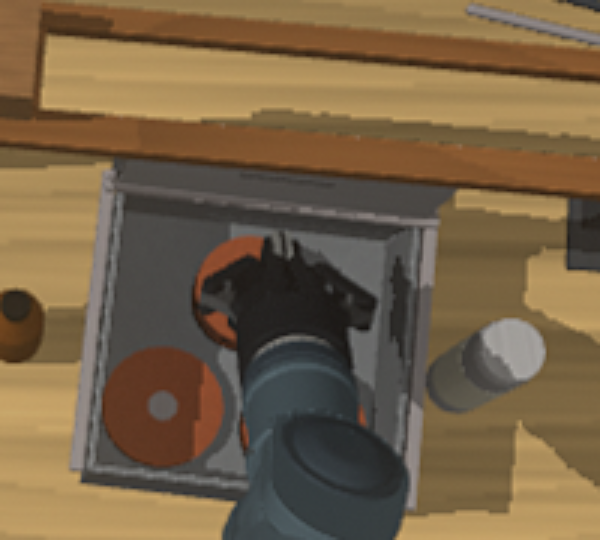

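The folded pair stands with the knee at row ~115 and the bead at ~218, and the fingers point at it. Pushing level at mid-height.

Call:
step_arm(
  commands=[
    {"dp": [6, -1, -2], "dr": [0, 0, 0], "claw": 0},
    {"dp": [11, -1, -3], "dr": [0, 0, 0], "claw": 0},
    {"dp": [14, -1, -6], "dr": [0, 0, 0], "claw": 0},
    {"dp": [16, -1, -8], "dr": [0, 0, 0], "claw": 0},
    {"dp": [18, -1, -10], "dr": [0, 0, 0], "claw": 0},
  ],
)

```text
clock: 8.9
tool_pos: [0.6487, -0.1032, 0.1437]
ee_rot: [[0.705, -0.089, -0.703], [-0.064, -0.996, 0.062], [-0.706, 0.002, -0.708]]
force: [-0.4, -0.4, 0.3]
grip_width: -0.0002
```

```bash
python3 g.py 95,0,148,45 105,0,148,45 115,0,148,45
```

```text
t 8.9 chest mm [ 83.4   0.2 143.7] lean 45.1 F [-0.3 -0.4  0.3] grip -0.2 q [-0.34  0.15 -0.87 -0.22  0.17  2.96]
(95.0, 0.0, 148.0, 45.0) dp [  5.2   0.2 -11.2] dr [ 0.001 -0.001 -0.001]
(105.0, 0.0, 148.0, 45.0) dp [ 12.3   0.2 -18.3] dr [ 0.001 -0.001 -0.001]
(115.0, 0.0, 148.0, 45.0) dp [ 19.3   0.2 -25.3] dr [ 0.001 -0.001 -0.001]
```

Call:
step_arm(
  commands=[
    {"dp": [1, 0, -5], "dr": [0, 0, 0], "claw": 0},
    {"dp": [3, 0, -8], "dr": [0, 0, 0], "claw": 0},
    {"dp": [5, 0, -11], "dr": [0, 0, 0], "claw": 0},
  ],
)

```text
clock: 9.2
tool_pos: [0.6605, -0.1043, 0.1485]
ee_rot: [[0.706, -0.089, -0.703], [-0.064, -0.996, 0.061], [-0.706, 0.002, -0.709]]
force: [-0.3, -0.0, -0.6]
grip_width: -0.0002
```

```bash
python3 g.py 105,0,150,45
```

```text
t 9.2 chest mm [ 95.3   0.2 148.5] lean 45.1 F [-0.3 -0.  -0.6] grip -0.2 q [-0.33  0.16 -0.84 -0.21  0.17  2.97]
(105.0, 0.0, 150.0, 45.0) dp [ 5.8  0.2 -7.9] dr [ 0.001 -0.002 -0.001]
```

Call:
step_arm(
  commands=[
    {"dp": [2, 0, -3], "dr": [0, 0, 0], "claw": 0},
    {"dp": [4, 0, -5.5], "dr": [0, 0, 0], "claw": 0},
  ],
)

```text
clock: 9.4
tool_pos: [0.667, -0.1049, 0.1493]
ee_rot: [[0.705, -0.089, -0.704], [-0.064, -0.996, 0.062], [-0.706, 0.002, -0.708]]
force: [-8.6, 1.0, 6.4]
grip_width: -0.0002
```

```bash
python3 g.py 105,0,150,45; python3 - <<'E'
from g import *
cv2.imwrite("pics/w13.png",read_camera("wrist")[:,:,::-1])
a=read_camera("top")[60:240,320:520,::-1];cv2.imwrite("pics/t13.png",cv2.resize(a,None,fx=3,fy=3))
E
```

```text
t 9.4 chest mm [101.7   0.2 149.3] lean 45.1 F [-8.6  0.2  6.4] grip -0.2 q [-0.33  0.17 -0.82 -0.2   0.17  2.97]
(105.0, 0.0, 150.0, 45.0) dp [ 1.8  0.2 -2.8] dr [ 0.001 -0.001 -0.002]
```

View pics/w13.png

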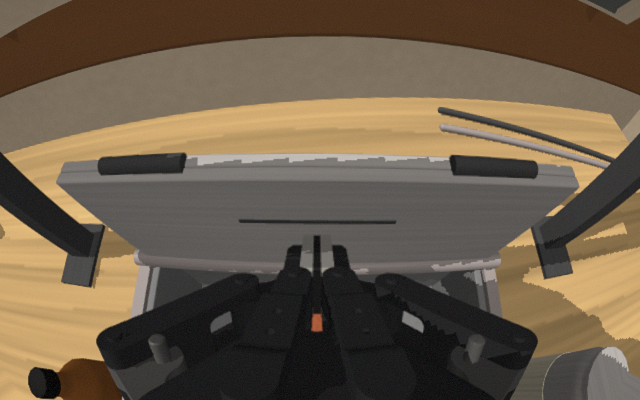

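View pics/t13.png

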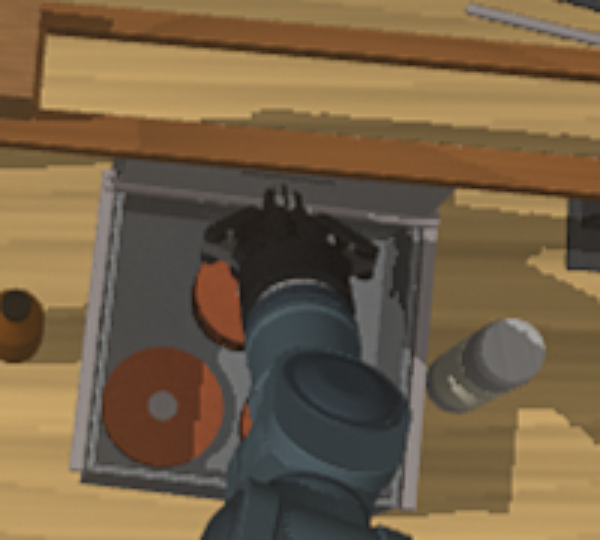

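Contact at 8.6 N on mid-panel (handle slot row 220, fingertips 240). Pushing on in 1–2 mm steps until the stop is felt.

Call:
step_arm(
  commands=[
    {"dp": [1, 0, -1.5], "dr": [0, 0, 0], "claw": 0},
    {"dp": [2, 0, -3], "dr": [0, 0, 0], "claw": 0},
  ],
)

```text
clock: 9.7
tool_pos: [0.6697, -0.1051, 0.1496]
ee_rot: [[0.704, -0.09, -0.704], [-0.065, -0.996, 0.062], [-0.707, 0.002, -0.707]]
force: [-8.4, 0.2, 4.9]
grip_width: 0.0001
```

```bash
python3 g.py 107,0,150,45
```

```text
t 9.7 chest mm [1.045e+02 1.000e-01 1.496e+02] lean 45.0 F [-8.4 -0.5  4.9] grip 0.1 q [-0.32  0.18 -0.82 -0.19  0.16  2.97]
(107.0, 0.0, 150.0, 45.0) dp [ 1.5  0.1 -2.1] dr [ 0.001  0.    -0.002]
```

Moving at 8 N, so not at the stop yet.

Call:
step_arm(
  commands=[
    {"dp": [1, 0, -1.5], "dr": [0, 0, 0], "claw": 0},
    {"dp": [2, 0, -3], "dr": [0, 0, 0], "claw": 0},
  ],
)

```text
clock: 9.9
tool_pos: [0.6721, -0.1054, 0.1498]
ee_rot: [[0.703, -0.09, -0.706], [-0.065, -0.996, 0.063], [-0.708, 0.002, -0.706]]
force: [-8.2, 0.6, 4.8]
grip_width: 0.0003
```

```bash
python3 g.py 110,0,150,45
```

```text
t 9.9 chest mm [1.070e+02 1.000e-01 1.498e+02] lean 44.9 F [-8.2 -0.1  4.8] grip 0.3 q [-0.32  0.18 -0.81 -0.19  0.16  2.97]
(110.0, 0.0, 150.0, 45.0) dp [ 2.   0.1 -2.3] dr [ 0.     0.002 -0.002]
```

Call:
step_arm(
  commands=[
    {"dp": [1, 0, -1.5], "dr": [0, 0.005, 0], "claw": 0},
    {"dp": [2, 0, -3], "dr": [0, 0.01, 0], "claw": 0},
  ],
)

```text
clock: 10.1
tool_pos: [0.6746, -0.1056, 0.1498]
ee_rot: [[0.709, -0.091, -0.7], [-0.066, -0.996, 0.062], [-0.702, 0.002, -0.712]]
force: [-7.0, 0.0, 3.3]
grip_width: 0.0002
```

```bash
python3 g.py 113,0,150,45
```

```text
t 10.1 chest mm [1.094e+02 1.000e-01 1.498e+02] lean 45.4 F [-7.  -0.6  3.3] grip 0.2 q [-0.32  0.18 -0.81 -0.2   0.16  2.98]
(113.0, 0.0, 150.0, 45.0) dp [ 2.4  0.1 -2.7] dr [-0.    -0.007 -0.003]
```

Call:
step_arm(
  commands=[
    {"dp": [1, 0, -1.5], "dr": [0, 0.01, 0], "claw": 0},
    {"dp": [2, 0, -3], "dr": [0, 0.02, 0], "claw": 0},
  ],
)

```text
clock: 10.3
tool_pos: [0.6769, -0.1058, 0.1497]
ee_rot: [[0.721, -0.091, -0.687], [-0.067, -0.996, 0.062], [-0.689, 0.002, -0.724]]
force: [-7.3, -0.0, 2.5]
grip_width: 0.0001
```

```bash
python3 g.py 113,0,150,45;  python3 - <<'E'
from g import *
cv2.imwrite("pics/w14.png",read_camera("wrist")[:,:,::-1])
a=read_camera("scene")[25:215,285:485,::-1];cv2.imwrite("pics/s14.png",cv2.resize(a,None,fx=3,fy=3))
E
```

```text
t 10.3 chest mm [1.117e+02 1.000e-01 1.497e+02] lean 46.4 F [-7.3 -0.7  2.5] grip 0.1 q [-0.32  0.19 -0.83 -0.24  0.17  2.98]
(113.0, 0.0, 150.0, 45.0) dp [ 0.7  0.1 -1.1] dr [-0.001 -0.025 -0.003]
```

View pics/w14.png

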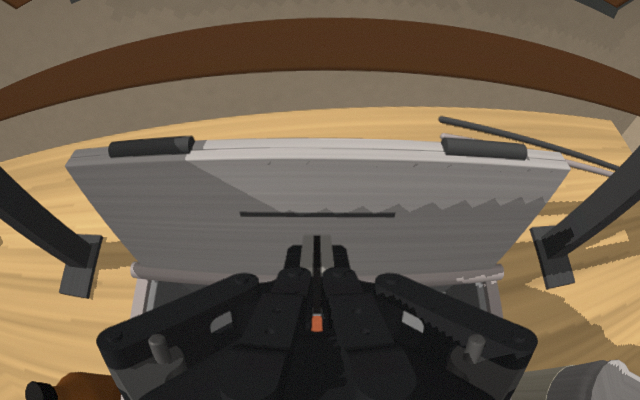

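View pics/s14.png

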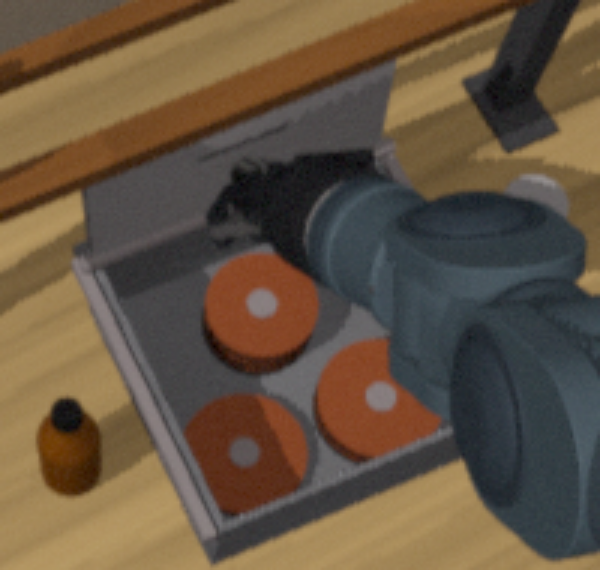

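The pair is leaning back (knee row now ~150, slats clear of the gripper). Continuing.

Call:
step_arm(
  commands=[
    {"dp": [1, 0, -1.5], "dr": [0, 0.01, 0], "claw": 0},
    {"dp": [2, 0, -3], "dr": [0, 0.02, 0], "claw": 0},
  ],
)

```text
clock: 10.6
tool_pos: [0.6791, -0.106, 0.1494]
ee_rot: [[0.733, -0.092, -0.674], [-0.069, -0.996, 0.061], [-0.676, 0.001, -0.737]]
force: [-12.8, 1.1, 6.8]
grip_width: 0.0
```

```bash
python3 g.py 116,0,150,48
```

```text
t 10.6 chest mm [1.139e+02 1.000e-01 1.494e+02] lean 47.4 F [-12.8   0.    6.8] grip 0.0 q [-0.32  0.2  -0.84 -0.28  0.17  2.98]
(116.0, 0.0, 150.0, 48.0) dp [ 1.1  0.1 -1.9] dr [-0.001  0.01  -0.004]
```

Force is rising (12.8 N), so this is probably the stop. One more millimetre to confirm.

Call:
step_arm(
  commands=[
    {"dp": [0.7, 0, -0.8], "dr": [0, 0, 0], "claw": 0},
    {"dp": [0.7, 0, -0.8], "dr": [0, 0, 0], "claw": 0},
  ],
)

```text
clock: 10.8
tool_pos: [0.6791, -0.1061, 0.1493]
ee_rot: [[0.733, -0.093, -0.674], [-0.069, -0.996, 0.062], [-0.677, 0.001, -0.736]]
force: [-12.6, 2.0, 8.3]
grip_width: -0.0002
```

```bash
python3 g.py 114,0,150,48 90,0,150,48
```

```text
t 10.8 chest mm [113.9   0.  149.3] lean 47.4 F [-12.7   0.8   8.3] grip -0.2 q [-0.32  0.2  -0.84 -0.28  0.17  2.98]
(114.0, 0.0, 150.0, 48.0) dp [-0.4  0.  -0.6] dr [-0.002  0.011 -0.004]
(90.0, 0.0, 150.0, 48.0) dp [-18.1   0.1  15.6] dr [-0.002  0.011 -0.004]
```

Call:
step_arm(
  commands=[
    {"dp": [0.8, 0, -1], "dr": [0, 0, 0], "claw": 0},
    {"dp": [1.3, 0, -1.7], "dr": [0, 0, 0], "claw": 0},
  ],
)

```text
clock: 11.0
tool_pos: [0.6794, -0.1061, 0.1491]
ee_rot: [[0.731, -0.093, -0.676], [-0.07, -0.996, 0.062], [-0.679, 0.001, -0.735]]
force: [-21.7, 1.6, 14.9]
grip_width: -0.0004
```

```bash
python3 g.py 85,0,150,47 55,0,160,44
```

```text
t 11.0 chest mm [1.142e+02 1.000e-01 1.491e+02] lean 47.3 F [-21.8  -0.4  14.9] grip -0.4 q [-0.32  0.2  -0.84 -0.28  0.17  2.98]
(85.0, 0.0, 150.0, 47.0) dp [-22.1   0.2  19.2] dr [-0.002 -0.005 -0.005]
(55.0, 0.0, 160.0, 44.0) dp [-50.9   0.4  32.2] dr [-0.002 -0.057 -0.004]
```

The force jumps with no motion: the hard stop. Retreating level, straight back.

Call:
step_arm(
  commands=[
    {"dp": [-4, 0, 4], "dr": [0, 0, 0], "claw": 0},
    {"dp": [-12, 0, 11], "dr": [0, 0, 0], "claw": 0},
    {"dp": [-28, 0, 25], "dr": [0, -0.02, 0], "claw": 0},
    {"dp": [-52, 0, 48], "dr": [0, -0.06, 0], "claw": 0},
    {"dp": [-85, 0, 78], "dr": [0, -0.1, 0], "claw": 0},
    {"dp": [-120, 0, 90], "dr": [0, -0.15, 0], "claw": 0},
    {"dp": [-155, 0, 105], "dr": [0, -0.15, 0], "claw": 0},
    {"dp": [-155, 0, 105], "dr": [0, -0.15, 0], "claw": 0},
  ],
)

```text
clock: 11.8
tool_pos: [0.4922, -0.0881, 0.178]
ee_rot: [[0.623, -0.094, -0.777], [-0.06, -0.996, 0.073], [-0.78, 0.002, -0.625]]
force: [-0.3, -0.0, 0.2]
grip_width: 0.0003
```

```bash
python3 g.py;  python3 - <<'E'
from g import *
np.save("wc.npy",get_calibration("wrist"),allow_pickle=True)
cv2.imwrite("pics/w15.png",read_camera("wrist")[:,:,::-1])
cv2.imwrite("pics/s15f.png",read_camera("scene")[:,:,::-1])
cv2.imwrite("pics/t15f.png",read_camera("top")[:,:,::-1])
E
```

```text
t 11.8 chest mm [-73.8   1.4 178. ] lean 38.7 F [-0.3 -0.1  0.2] grip 0.3 q [-0.44 -0.22 -0.99  0.15  0.21  2.87]
```

View pics/w15.png

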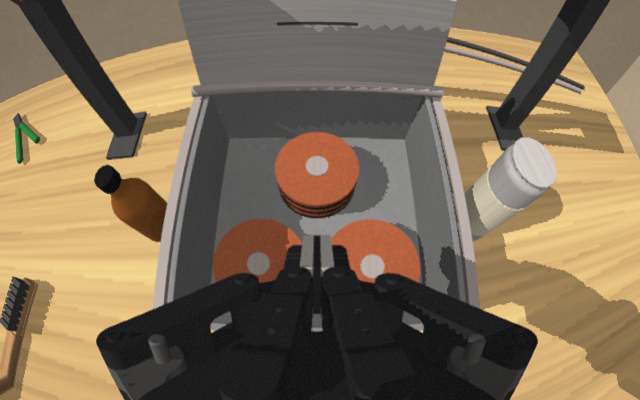

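View pics/s15f.png

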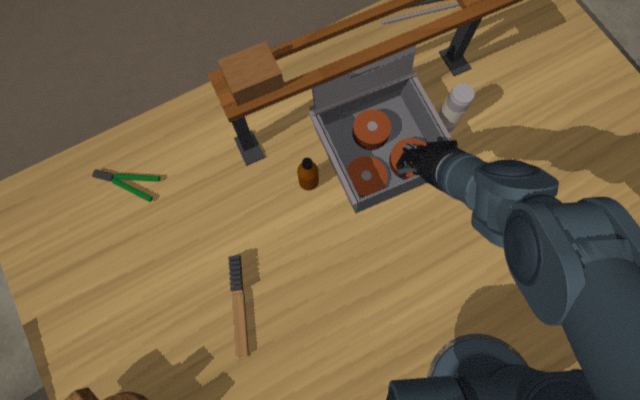

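View pics/t15f.png

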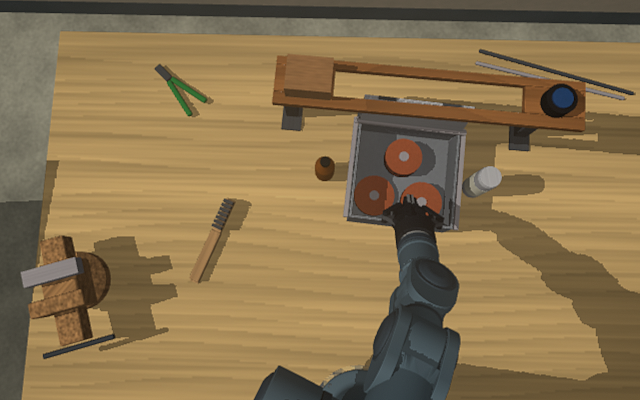

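```bash
python3 - <<'E'
from g import *
a=cv2.imread("pics/t15f.png");
for r in (1.57,1.68,1.75):
    for yc in(120,-120):
        kx=.112-.11*np.cos(r);kz=.1+.11*np.sin(r);print(r,yc,[prj(n,O+kx*X+yc/1e3*Y+kz*Z).round(1) for n in C])
cv2.imwrite("pics/t15.png",cv2.resize(a[75:150,345:495],None,fx=5,fy=5,interpolation=cv2.INTER_CUBIC))
E
```

```text
1.57 120 [array([315.5,  85.9]), array([363.2, 105.9])]
1.57 -120 [array([421.1,  44.1]), array([474.5, 117.8])]
1.68 120 [array([313.1,  81.2]), array([363.7, 100.7])]
1.68 -120 [array([418.3,  39.7]), array([474.8, 112.5])]
1.75 120 [array([311.6,  78.5]), array([364. ,  97.5])]
1.75 -120 [array([416.5,  37.2]), array([474.9, 109.3])]
```

View pics/t15.png

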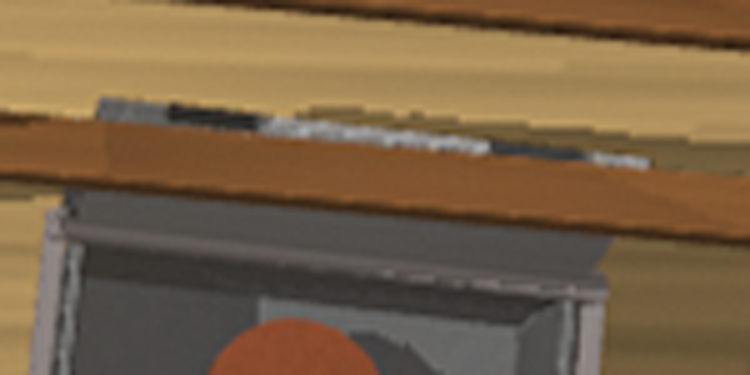

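The knee's far edge in the top view lies at (365, 94.6) and (475, 106.6). The prediction for 1.75 rad with 6 mm thickness is 94.9 and 106.7, against about 98 for 1.68, so the rear panel is on its stop. Checking the fold from the bead's position.

```bash
python3 - <<'E'
from g import *
c=np.load("wc.npy",allow_pickle=True).item()
def fw(P_):
    v=c["R"]@P_+c["t"];r=np.hypot(*v[:2]);th=np.arctan2(r,v[2]);K=c["intrinsics"];return (K[0,2]+K[0,0]*th*v[0]/r,K[1,2]+K[1,1]*th*v[1]/r)
for n,x,z in(("flat",107.2,107),("6deg open",95.7,105.5),("rimfront",-114,100)):
    for y in(-130,130):
        P_=O+(x*X+y*Y+z*Z)/1e3;print(n,y,np.round(fw(P_),1),"top",prj("top",P_).round(1),"scene",prj("scene",P_).round(1))
w=cv2.imread("pics/w15.png");cv2.imwrite("pics/w15a.png",cv2.resize(w[70:120,170:330],None,fx=5,fy=5));cv2.imwrite("pics/w15b.png",cv2.resize(w[70:120,320:480],None,fx=5,fy=5))
t=cv2.imread("pics/t15f.png");cv2.imwrite("pics/t15b.png",cv2.resize(t[100:150,340:480],None,fx=5,fy=5))
E
```

```text
flat -130 [440.7  93.5] top [465.5 133.4] scene [415.9  72.1]
flat 130 [191.2  94.3] top [354.9 121.6] scene [312.8 113.8]
6deg open -130 [442.8 102.6] top [465.  138.3] scene [418.1  76.5]
6deg open 130 [189.2 103.4] top [354.4 126.5] scene [314.9 118.3]
rimfront -130 [480.8 318.6] top [458.2 227.4] scene [462.2 154.7]
rimfront 130 [153.5 320.5] top [345.1 214.9] scene [354.9 201.3]
```

View pics/w15a.png

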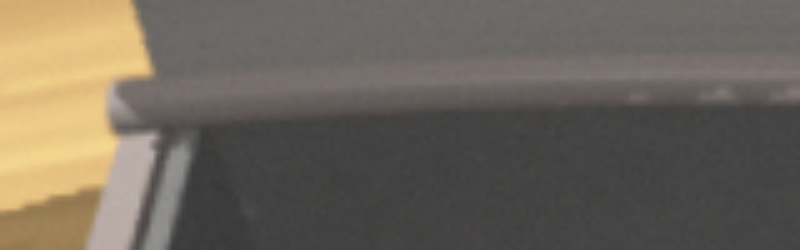

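View pics/t15b.png

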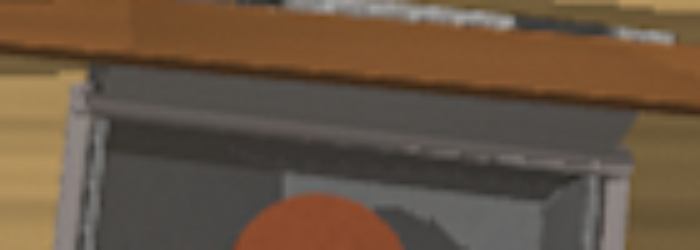

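The bead's left end in the wrist view is at (194, 91): flat predicts (191, 94), 6° open predicts (189, 103). In the top view its right end is at (466, 132), and flat predicts (465.5, 133.4). So the pair is folded flat, the bystanders have not moved, and the tool is clear of everything. Handing in.

```bash
python3 -c "
from workcell import *
s=get_state();print(s['clock'],s['force']);print(job_done())"
```

```text
11.95 [ 0.05157076 -0.35015156 -0.53558076]
the job is handed in; nothing more can be done
None
```

The cover is fully open: the front panel is folded flat against the rear one, and the pair leans back on its stop by itself. I handed the job in at about 12 s of the 45 s allowed; no verdict is reported.

**What I did:** I pushed the bead's side level along the rim with closed fingers, leaning the tool from 10° to 38°, until the front panel met its hard end. Then I pushed the folded pair at mid-height, at 45–47° lean, until it met the stop, and retreated straight back.

**Last checks:**
- **Rear panel:** the knee's far edge in the top view is within 0.3 px of what 1.75 rad predicts. At 1.68 rad it would be about 3 px off.
- **Front panel:** the bead's ends are within about 1.5 px (top view) and 4 px (wrist view) of the flat-fold prediction. In both views they lie on the side away from the 6°-open prediction.
- **Forces:** the highest reading was about 26 N on the cover, when I pushed at the stop to confirm it. That is above the suggested 5–15 N push but below the 40 N limit. At hand-in the tool force read under 1 N.
- **Bystanders and shelf:** the can, bottle and brush show no movement in the images, judged by eye. I saw no sign of contact with the shelf; the closest estimated gap was about 20 mm.

None of the checks failed or disagreed. The readings are only from the end of each move, so brief force peaks between them would not show.

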